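Swap three vessels round to their own stations

ROBOT

A 6-joint arm with a two-finger parallel gripper is mounted at the origin on a cart in front of the work surface, level with it; the furniture and walls round the work are solid. World frame = base frame: x ahead of the robot, y to its left, z up, the work surface at z = 0. Lengths are in m, angles in degrees, forces in N, time in s.
With the tool pointing down it reaches from about 0.35 to 0.85 m from the base axis. Payload 8.1 kg.
Tool frame: the origin (TCP) lies on the mounting face of the last link; the fingertips stand 173 mm ahead of it and the grasp point (between the pads) lies 155 mm ahead of it; z points along the fingers, y is the direction in which the jaws open and shut (so a half turn about z gives the same grasp; the last joint's range is limited). The gripper opens to 85 mm and grips with 20 to 120 N. Pads are 22 mm wide; open, the fingers measure 114 mm over their backs; the gripper's body (76 mm by 85 mm) begins 54 mm behind the grasp point. The pads swing forward as they close: fully open they stand 13 mm farther back than shut.
Start: joints at [63.002, 7.471, 85.268, -0, 87.261, -4.893], TCP at [0.226, 0.556, 0.405] pointing down, gripper open.
Joint ranges: [-169.43, 169.43], [-51.17, 129.36], [1.28, 143.12], [-76.62, 256.62], [0, 156.53], [-152.29, 152.29]. Speed limits (degrees/s): [136.94, 136.94, 159.86, 180, 180, 180].

INTERFACE

Orientations are given as [roll, pitch, yaw] about the fixed x, y, z axes, in that order (R = Rz(yaw) Ry(pitch) Rx(roll)).
In Python, from workcell import robot, optics, spotter gives the robot as it stands.
- The arm moves only by the tool play_rows, never from a script. Its argument "increments" is a list that holds one entry, the list of rows, each a list of 7 numbers: the shift along the world's x, y, z in units of 0.05 m (1.0 is 0.05 m), then the turn, a rotation vector about the world's x, y, z in units of 5 degrees (1.0 is 5 degrees), then the opening, from 0 (shut) to 1 (fully open). In form: [[[dx, dy, dz, wx, wy, wz, grip], ...]]. A call has 1 to 5 rows; each row shifts and turns the commanded pose from where the row before left it; what a row does not reach is not made up. A row lasts 1/8 s, in which the tool goes at most 62.5 mm and 10.7 degrees, less where a joint would pass 70% of its speed; a pose out of reach is approached as far as the arm can. A call with a number of a shift or a turn outside -1 to 1 is refused whole. A call with a gripper value outside its range is refused whole. The fingers move at their own pace and stop on an object; "squeeze" is the grip in N (left out, the last holds). Time passes only in rows, so rows that do not move let the fingers close. It gives the time, the measured TCP pose, the force and the opening at its end, in the units of the state.
- robot.get_obs(): the state, without advancing time (a new reading comes with each control period).
- optics.get_image(name): name is "side" or "top"; returns the picture (384x512x3 uint8, red, green, blue); there is no depth.
- optics.calibration(name): a dict with "intrinsics" (3x3 intrinsics, pixels), "R" (3x3) and "t" (3): a world point X has camera coordinates R X + t. Camera axes: x right, y down, z forward; pixel columns grow to the right and rows downward; lengths in m; the calibration is good to about 2 mm. A picture is of the moment at which its call begins. calibration takes no time and is no camera call.
- robot.close_job(): hands the job in, once; it reports no verdict.
Trained networks look in the newest picture that a camera, given by its name, has taken for a name from the list of things; names that differ only in an ending like _2 or _b are one class to them, and where a whole thing is asked for, a point or a joint stands for the part that bears it (a point fixed in the world has none). Each returns a list of dicts, best first, with "conf" (0 to 1); they miss things now and then, are a little off and sometimes report something else, mostly with a low value. They report only what shows in the picture. A call takes as long as a camera call. They do not tell look-alikes from the thing itself.
- spotter.masks_of(camera, thing): "pixels" (384x512 bool, what is visible of it) and "rect" ([left, top, right, bottom] in pixels, round what is visible of it).
The state is a dict: "time": time; "qpos": joint angles; "dq": joint speeds; "tau": joint torques, N m; "tool_pos": TCP position; "orientation": TCP orientation; "contact_force": force on the tool from outside, world axes, zero at the start; "moment": the same for the moment, N m; "opening": finger opening in m.
Only numpy, scipy, OpenCV 4.12 (cv2) and the standard library are available. Lean on these libraries where they do the work, as an engineer would, in place of code of your own. Each camera call takes 0.05 s, during which the arm holds its last target. There are 200 camera calls.

TASK

The beaker, the amber vial and the small bottle stand on each other's stations: put the beaker on the magnetic stirrer's plate, the amber vial on the balance's pan and the bottle in the square drip tray, each upright in the middle of its place. The round cork mat is free if you need to park one on the way. Keep the vessels upright throughout, and leave the timer, the tape roll and the marker where they lie.

Things in the scene. Friction and masses are not known exactly. Their poses are not given: they have to be found in the camera images.
- beaker: Small clear beaker, open at the top, 69 mm high; outer diameter 57 mm at the rim and about 52 mm at the foot. Grip it across the outside. 45 g, give or take 40 %. Origin: centre of its underside, z up. It starts in the drip tray.
- amber_vial: Cylindrical amber vial with a red screw cap (fixed on) and orange contents, 33 mm diameter, 80 mm high. About 60 g, give or take 40 %. Origin: centre of its underside, z up. It starts on the stirrer's plate.
- bottle: Small amber bottle with a label and a blue cap (fixed on): 48 mm diameter straight body up to about 60 mm, then a shoulder and a cap of about 32 mm diameter, 98 mm high in all. About 160 g, give or take 40 %. Origin: centre of its underside, z up. It starts on the balance's pan.
- stirrer: Magnetic stirrer, fixed to the bench: white housing with a square white plate 96 x 96 mm on top, a black knob on the front. The plate's flat top is 60 mm above the bench. Origin: on the bench straight below the plate's centre, z up; front to -x of its frame, 87 mm ahead of the origin; back 50 mm behind it; 100 mm wide along y. Yaw within 0.3 rad.
- balance: Laboratory balance, fixed to the bench: grey housing with a round steel pan of 90 mm diameter, small display and two buttons in front of the pan. The pan does not move; its flat top is 48 mm above the bench. Origin: on the bench straight below the pan's centre, z up; front to -x of its frame, 85 mm ahead of the origin; back 50 mm behind it; 100 mm wide along y. Yaw within 0.3 rad.
- drip_tray: Shallow square steel tray, fixed to the bench, 104 x 104 mm outside, 96 x 96 mm inside; lip 14 mm above the bench, flat inner floor 4 mm above the bench. Origin: centre of its underside, z up. Yaw within 0.3 rad.
- cork_mat: Round cork mat, fixed to the bench, 96 mm diameter, flat top 6 mm above the bench; empty at the start, the free spot. Origin: centre of its underside, z up.
- timer: White timer 45 x 60 x 18 mm lying on the bench, loose; not to be disturbed. Origin: centre of its underside.
- tape_roll: Beige roll of tape lying flat, 68 mm diameter, 18 mm high, loose; not to be disturbed. Origin: centre of its underside.
- marker: White marker with a black cap lying on the bench, 14 x 130 x 16 mm, long along its own y, loose; not to be disturbed. Origin: centre of its underside.
Not all that is in view belongs to the job. What is shaped like the bottle but turquoise or yellow is not meant.

How it is judged (in metres and radians):
At the end, for the whole second after the job is handed in: Beaker on the stirrer's plate, amber vial on the balance's pan, bottle on the drip tray's floor: each standing on that surface (height within 4 mm), upright within 0.1 rad, its axis within 15 mm of the station's centre, released and at rest (horizontal distance between beaker and stirrer below 0.015 m and z of beaker in the frame of stirrer between 0.056 and 0.064 m and angle between each of beaker, amber_vial, bottle's own z axis and vertical below 0.1 rad and linear speed of each of beaker, amber_vial, bottle below 0.02 m/s and angular speed of each of beaker, amber_vial, bottle below 0.2 rad/s and horizontal distance between amber_vial and balance below 0.015 m and z of amber_vial in the frame of balance between 0.044 and 0.052 m and horizontal distance between bottle and drip_tray below 0.015 m and z of bottle in the frame of drip_tray between 0 and 0.008 m); the robot touches nothing.
It fails at once if a vessel is tipped (more than 0.5 rad) (angle between any of beaker, amber_vial, bottle's own z axis and vertical above 0.5 rad).
It fails at once if the timer, tape roll or marker is moved by more than 30 mm (distance of any of timer, tape_roll, marker from where it was at the start of the episode above 0.03 m).
It also fails if it takes over 112 s, if anything falls off the work surface, if the arm or the gripper's body presses on something with over 40 N, if the wrist force passes 120 N, or if a joint passes its speed limit or range.

## Working session

There is one attempt and no reset: what is moved stays moved. The work goes in short steps, Python scripts to look and compute and a tool call to move; the robot and the scene stay as the last step left them, time stands still between calls to the robot, and variables do not carry over. Pictures are saved under pics/ and viewed, on a budget of 14 in all, crops included, one or two more only if the job needs it, and the job is handed in when it is done.

Besides the shell and the picture viewer there is one more tool, called after ">>>" as name([rows], argument=value, ...), one row to a line, values as JSON. play_rows: Moves the arm, as the interface text tells. Its arguments: {"type":"object","properties":{"increments":{"type":"array","items":{"type":"array","items":{"type":"array","items":{"type":"number","minimum":-1,"maximum":1}}}},"squeeze":{"type":"number"}},"required":["increments"]}

```bash
mkdir -p pics; cat > h.py <<'E'
import numpy as np,cv2
from workcell import robot,optics,spotter
def cal(n):
    c=optics.calibration(n);return np.array(c["intrinsics"]),np.array(c["R"]),np.array(c["t"])
def proj(n,X):
    K,R,t=cal(n);p=K@(R@np.array(X,float)+t);return p[:2]/p[2]
def ray(n,uv):
    K,R,t=cal(n);d=R.T@np.linalg.solve(K,[uv[0],uv[1],1]);return -R.T@t,d
def atz(n,uv,z):
    o,d=ray(n,uv);return o+d*(z-o[2])/d[2]
E
python3 - <<'E'
from h import *
for n in("top","side"):
    im=optics.get_image(n);cv2.imwrite(f"pics/{n}0.png",cv2.resize(im[:,:,::-1],(800,600),interpolation=cv2.INTER_CUBIC))
    print(n,np.round(ray(n,(256,192)),3).tolist(),cal(n)[0][0,0])
    for th in "beaker amber_vial bottle stirrer balance drip_tray cork_mat timer tape_roll marker".split():
        for m in spotter.masks_of(n,th)[:4]:
            ys,xs=np.nonzero(m["pixels"])
            print(th,round(m["conf"],2),np.round(m["rect"],0).tolist(),len(xs),xs.mean().round(1),ys.mean().round(1))
print({k:np.round(v,3).tolist() for k,v in robot.get_obs().items()})
E
```

```text
top [[0.336, -0.057, 1.296], [0.156, -0.007, -0.988]] 432.80256830088734
beaker 0.76 [260.0, 159.0, 280.0, 182.0] 334 268.7 169.5
amber_vial 0.57 [99.0, 224.0, 119.0, 240.0] 210 108.0 233.4
bottle 0.77 [381.0, 237.0, 409.0, 252.0] 309 395.2 243.4
bottle 0.73 [347.0, 216.0, 370.0, 229.0] 317 357.7 223.6
bottle 0.58 [326.0, 178.0, 351.0, 198.0] 277 336.8 185.2
bottle 0.38 [267.0, 215.0, 307.0, 232.0] 201 286.4 223.6
stirrer 0.69 [94.0, 211.0, 141.0, 264.0] 1457 118.0 237.8
balance 0.93 [336.0, 209.0, 371.0, 254.0] 1219 350.9 232.2
drip_tray 0.88 [249.0, 153.0, 289.0, 192.0] 855 266.7 175.0
cork_mat 0.58 [183.0, 159.0, 211.0, 189.0] 743 197.0 172.4
timer 0.79 [170.0, 219.0, 193.0, 236.0] 309 179.6 225.6
tape_roll 0.77 [217.0, 202.0, 242.0, 228.0] 403 230.4 216.7
marker 0.53 [266.0, 214.0, 308.0, 234.0] 236 285.7 223.8
side [[0.475, 1.015, 0.97], [0.041, -0.754, -0.656]] 376.39524016780183
beaker 0.8 [231.0, 175.0, 247.0, 196.0] 288 239.4 182.4
beaker 0.46 [223.0, 223.0, 253.0, 241.0] 473 235.1 230.9
amber_vial 0.68 [292.0, 252.0, 301.0, 282.0] 261 294.1 267.6
bottle 0.63 [285.0, 122.0, 
[... 198 characters left out ...]
152.3
drip_tray 0.66 [266.0, 141.0, 302.0, 163.0] 517 283.9 152.2
cork_mat 0.72 [224.0, 221.0, 254.0, 238.0] 425 235.0 230.4
timer 0.69 [275.0, 233.0, 290.0, 249.0] 195 282.1 240.7
tape_roll 0.49 [266.0, 199.0, 281.0, 222.0] 247 274.0 209.9
tape_roll 0.48 [268.0, 145.0, 301.0, 161.0] 461 284.1 152.8
marker 0.5 [272.0, 171.0, 289.0, 191.0] 94 279.2 181.5
{'time': 1.1, 'qpos': [63.002, 7.471, 85.268, 0.002, 87.262, -4.892], 'dq': [-0.041, 0.022, 0.069, -0.024, 0.111, -0.011], 'tau': [0.0, -56.934, -50.087, -0.0, 0.002, -0.0], 'tool_pos': [0.226, 0.556, 0.405], 'orientation': [-179.999, -0.002, 157.894], 'contact_force': [0.044, 0.081, 0.058], 'moment': [0.025, -0.048, 0.017], 'opening': 0.086}
```

View pics/top0.png

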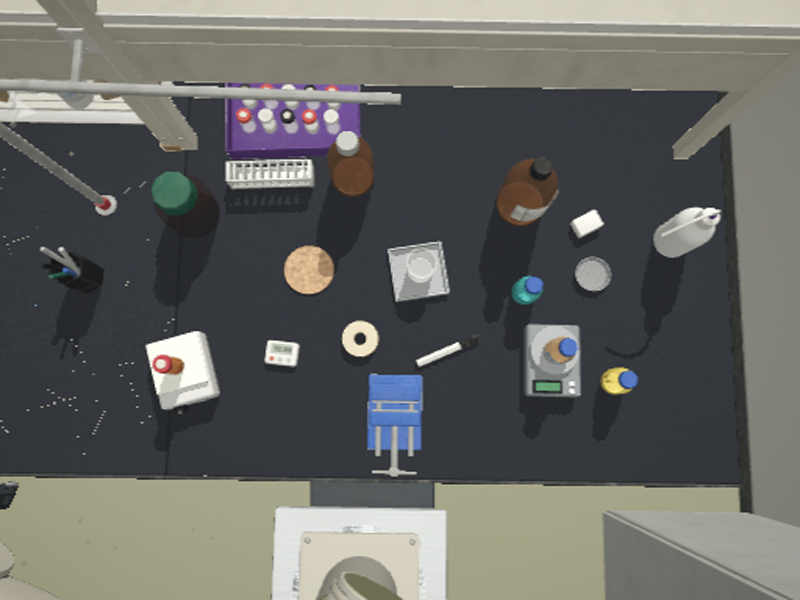

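View pics/side0.png

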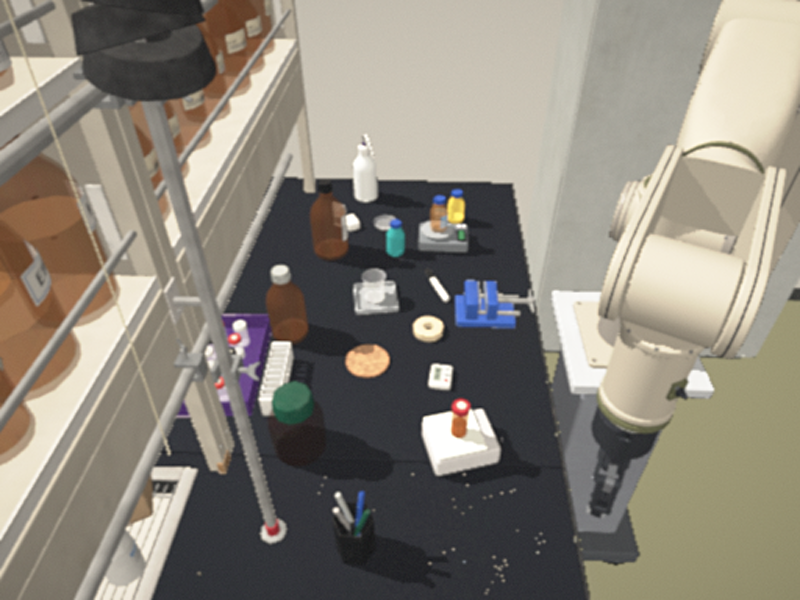

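```bash
cat > fit.py <<'E'
from h import *
from scipy.optimize import minimize
th=np.linspace(0,2*np.pi,24,endpoint=False)
def cyl(prof): return np.array([[r*np.cos(a),r*np.sin(a),z] for r,z in prof for a in th])
def box(x0,x1,y,z): return np.array([[a,b,c] for a in(x0,x1) for b in(-y,y) for c in(0,z)])
M=dict(beaker=cyl([(.026,0),(.0285,.069)]),amber_vial=cyl([(.0165,0),(.0165,.08)]),
 bottle=cyl([(.024,0),(.024,.06),(.016,.075),(.016,.098)]),stirrer=box(-.087,.05,.05,.06),balance=box(-.085,.05,.05,.048),
 drip_tray=box(-.052,.052,.052,.014),cork_mat=cyl([(.048,0),(.048,.006)]))
S=8
def sil(n,P,off,wh):
    K,R,t=cal(n);q=(R@P.T+t[:,None]);q=K@q;q=(q[:2]/q[2]).T
    hull=cv2.convexHull(((q-off+.5)*S-.5).astype(np.float32))
    m=np.zeros((wh[1]*S,wh[0]*S),np.uint8);cv2.fillConvexPoly(m,np.round(hull*16).astype(np.int32),1,shift=4);
    return m
def place(P,p):
    c,s=np.cos(p[3]),np.sin(p[3]);return P@np.array([[c,-s,0],[s,c,0],[0,0,1]]).T+p[:3]
def fit(P,masks,p0,free):
    obs=[]
    for n,m in masks.items():
        ys,xs=np.nonzero(m);off=np.array([xs.min()-8,ys.min()-8]);wh=(np.ptp(xs)+17,np.ptp(ys)+17)
        pad=np.pad(m,16)[off[1]+16:off[1]+16+wh[1],off[0]+16:off[0]+16+wh[0]].astype(np.uint8)
        obs.append((n,off,wh,np.kron(pad,np.ones((S,S),np.uint8))))
    free=list(free);sc=np.array([.01,.01,.01,.1])
    def cost(v,d=False):
        p=np.array(p0,float);p[free]+=v*sc[free];r=[]
        for n,off,wh,m in obs:
            s=sil(n,place(P,p),off,wh);r.append((s&m).sum()/(s|m).sum())
        return r if d else -sum(r)
    b=min((minimize(cost,x0,method="Nelder-Mead",options=dict(initial_simplex=x0+np.vstack([np.zeros(len(free)),np.eye(len(free))*1.0]))) for x0 in (np.zeros(len(free)),np.full(len(free),.7)*np.resize([1,-1],len(free)))),key=lambda b:b.fun)
    p=np.array(p0,float);p[free]+=b.x*sc[free];return p,cost(b.x,True)
def pick(n,thing,pred):
    c=[m for m in spotter.masks_of(n,thing)]
    c=[(np.hypot((m["rect"][0]+m["rect"][2])/2-pred[0],(m["rect"][1]+m["rect"][3])/2-pred[1]),m) for m in c]
    c=[x for x in c if x[0]<14]
    return min(c,key=lambda x:x[0])[1]["pixels"] if c else None
E
cat > m.py <<'E'
from fit import *
import json
for n in("top","side"): optics.get_image(n)
top=dict(beaker=(269,170),amber_vial=(108,233),bottle=(358,223),stirrer=(118,238),balance=(353,231),drip_tray=(268,173),cork_mat=(197,173))
hz=dict(beaker=.035,amber_vial=.1,bottle=.1,stirrer=.04,balance=.03,drip_tray=0,cork_mat=0)
bz=dict(beaker=.004,amber_vial=.06,bottle=.048)
res={};mk={}
for k,uv in top.items():
    g=atz("top",uv,hz[k]);side=proj("side",g)
    mk[k]={n:m for n,m in (("top",pick("top",k,uv)),("side",pick("side",k,side))) if m is not None}
    print(k,"guess",g.round(3),side.round(0),list(mk[k]))
hold=dict(stirrer="amber_vial",balance="bottle",drip_tray="beaker")
for k in top:
    if not mk[k]: continue
    ms=dict(mk[k])
    if k in hold:
        for n in ms: 
            ms[n]=cv2.morphologyEx(ms[n].astype(np.uint8),cv2.MORPH_CLOSE,np.ones((3,3)))>0
    p0=atz("top",top[k],hz[k]);p0[2]=bz.get(k,0);p0=[*p0,0]
    free=[0,1] if k=="cork_mat" or (k in bz and len(ms)<2) else ([0,1,2] if k in bz else [0,1,3])
    p,c=fit(M[k],ms,p0,free);res[k]=p.tolist();print(k,p.round(4),np.round(c,2),[(n,fit(M[k],{n:ms[n]},p,[0,1])[0][:2].round(4).tolist()) for n in ms])
json.dump(res,open("res.json","w"))
E
python3 m.py
```

```text
beaker guess [ 0.603 -0.103  0.035] [239. 184.] ['top', 'side']
amber_vial guess [0.405 0.341 0.1  ] [294. 268.] ['top', 'side']
bottle guess [ 0.443 -0.349  0.1  ] [281. 136.] ['top', 'side']
stirrer guess [0.394 0.331 0.04 ] [296. 278.] ['top', 'side']
balance guess [ 0.426 -0.351  0.03 ] [284. 150.] ['side']
drip_tray guess [ 0.601 -0.102  0.   ] [239. 191.] ['top', 'side']
cork_mat guess [0.597 0.115 0.   ] [235. 232.] ['top', 'side']
beaker [ 0.5995 -0.1021  0.0074  0.    ] [0.87 0.91] [('top', [0.5998, -0.1008]), ('side', [0.5995, -0.1021])]
amber_vial [0.404  0.3421 0.0607 0.    ] [0.88 0.86] [('top', [0.404, 0.3425]), ('side', [0.4038, 0.3414])]
bottle [ 0.442  -0.3522  0.046   0.    ] [0.92 0.86] [('top', [0.4425, -0.3525]), ('side', [0.4408, -0.3546])]
stirrer [0.4122 0.341  0.     0.2481] [0.73 0.72] [('top', [0.4116, 0.341]), ('side', [0.4127, 0.3364])]Traceback (most recent call last):
  File "m.py", line 21, in <module>
    p,c=fit(M[k],ms,p0,free);res[k]=p.tolist();print(k,p.round(4),np.round(c,2),[(n,fit(M[k],{n:ms[n]},p,[0,1])[0][:2].round(4).tolist()) for n in ms])

[... 597 characters left out ...]
~~~~~^^^^^^^^^^^^^^^^^^^^^^^^^^^^^^^^^^^^^^^^^^^^^^^^^^^^^^^^^^^^^^^^^^^^^^^^^^^^^^^^^^^^^^^^^^^^^^^^^^^^^^^^^^^^^^^^^^^^^^
    res = _minimize_neldermead(fun, x0, args, callback, bounds=bounds,
                               **options)
    fxcc = func(xcc)
    fx = function(np.copy(x), *(wrapper_args + args))
  File "fit.py", line 27, in cost
    s=sil(n,place(P,p),off,wh);r.append((s&m).sum()/(s|m).sum())
  File "fit.py", line 11, in sil
    K,R,t=cal(n);q=(R@P.T+t[:,None]);q=K@q;q=(q[:2]/q[2]).T
          ~~~^^^
  File "h.py", line 4, in cal
    c=optics.calibration(n);return np.array(c["intrinsics"]),np.array(c["R"]),np.array(c["t"])
ValueError: time passes only in moves, steps and waits
```

```bash
python3 - <<'E'
import re
s=open("h.py").read()
s=s.replace('def cal(n):\n    c=optics.calibration(n);return np.array(c["intrinsics"]),np.array(c["R"]),np.array(c["t"])','''import pickle,os
if not os.path.exists("cal.pkl"): pickle.dump({n:tuple(np.array(optics.calibration(n)[k]) for k in("intrinsics","R","t")) for n in("top","side")},open("cal.pkl","wb"))
C=pickle.load(open("cal.pkl","rb"))
def cal(n): return C[n]''')
open("h.py","w").write(s)
m=open("m.py").read().replace('for k in top:\n    if','for k in ("stirrer","balance","drip_tray","cork_mat"):\n    if')
open("m.py","w").write(m)
E
python3 m.py
python3 - <<'E'
from h import *
from fit import place
import json
r=json.load(open("res.json"));r.setdefault("balance",[.43,-.35,0,0])
F={}
def sq(a,z): return np.array([[-a,-a,z],[a,-a,z],[a,a,z],[-a,a,z]])
th=np.linspace(0,2*np.pi,40)
ci=lambda a,z:np.array([[a*np.cos(t),a*np.sin(t),z] for t in th])
F=dict(stirrer=sq(.048,.06),balance=ci(.045,.048),drip_tray=sq(.052,.014),cork_mat=ci(.048,.006))
cols=[]
for n in("top","side"):
    im=optics.get_image(n);row=[]
    for k in F:
        P=place(F[k],r[k]);c=proj(n,P.mean(0));Z=5;w=20
        o=np.round(c).astype(int)-w
        for draw in(0,1):
            cr=cv2.resize(im[o[1]:o[1]+2*w,o[0]:o[0]+2*w,::-1],None,fx=Z,fy=Z,interpolation=cv2.INTER_CUBIC)
            if draw: cv2.polylines(cr,[np.round(((np.array([proj(n,q) for q in P])-o+.5)*Z)).astype(np.int32)],True,(255,0,255),1)
            cv2.putText(cr,str(o.tolist()),(2,10),0,.35,(0,255,255));row.append(cr)
    cols.append(np.vstack([np.hstack(row[0::2]),np.hstack(row[1::2])]) )
for n,c in zip(("top","side"),cols): cv2.imwrite(f"pics/st_{n}.png",c)
E
```

```text
beaker guess [ 0.603 -0.103  0.035] [239. 184.] ['top', 'side']
amber_vial guess [0.405 0.341 0.1  ] [294. 268.] ['top', 'side']
bottle guess [ 0.443 -0.349  0.1  ] [281. 136.] ['top', 'side']
stirrer guess [0.394 0.331 0.04 ] [296. 278.] ['top', 'side']
balance guess [ 0.426 -0.351  0.03 ] [284. 150.] ['top', 'side']
drip_tray guess [ 0.601 -0.102  0.   ] [239. 191.] ['top', 'side']
cork_mat guess [0.597 0.115 0.   ] [235. 232.] ['top', 'side']
stirrer [0.4113 0.341  0.     0.2447] [0.77 0.72] [('top', [0.4111, 0.3413]), ('side', [0.4132, 0.3361])]
balance [ 0.4431 -0.3499  0.      0.0113] [0.75 0.64] [('top', [0.4431, -0.3489]), ('side', [0.4442, -0.3661])]
drip_tray [ 0.5972 -0.1     0.      0.1656] [0.66 0.64] [('top', [0.5982, -0.0992]), ('side', [0.5966, -0.1009])]
cork_mat [0.5988 0.1133 0.     0.    ] [0.95 0.87] [('top', [0.5987, 0.1143]), ('side', [0.5994, 0.1083])]
```

View pics/st_top.png

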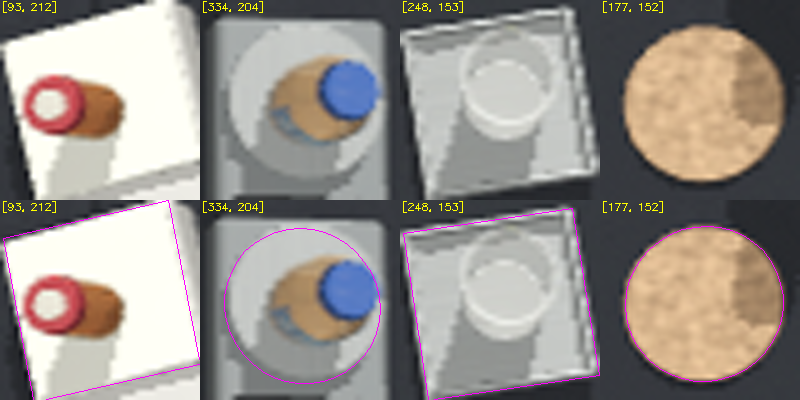

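View pics/st_side.png

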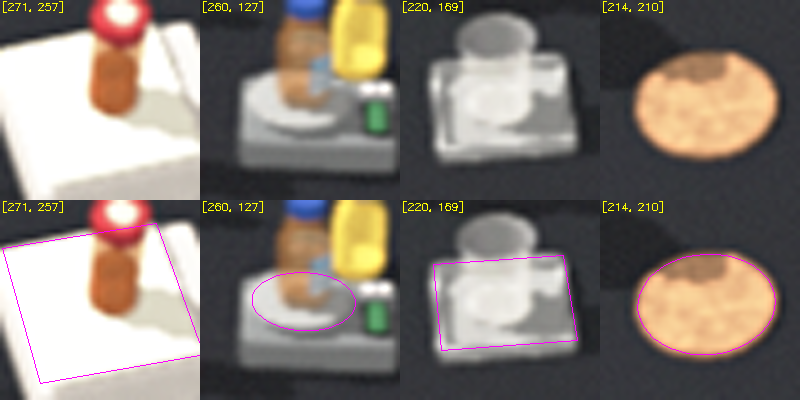

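```bash
python3 - <<'E'
from h import *
from fit import *
import json
r=json.load(open("res.json"))
print("yellow",atz("top",(393,245),.06).round(3),"turq",atz("top",(335,187),.06).round(3))
def sq(a,z): return np.array([[-a,-a,z],[a,-a,z],[a,a,z],[-a,a,z]])
out=[]
P=place(sq(.048,.06),r["stirrer"])
for n in("top","side"):
    im=optics.get_image(n);c=proj(n,P.mean(0));Z=8;w=25;o=np.round(c).astype(int)-w
    g=im[o[1]:o[1]+2*w,o[0]:o[0]+2*w,::-1].astype(float);g=np.clip((g-150)/105,0,1)**3*255
    cr=cv2.resize(g.astype(np.uint8),None,fx=Z,fy=Z,interpolation=cv2.INTER_NEAREST)
    cv2.polylines(cr,[np.round(((np.array([proj(n,q) for q in P])-o+.5)*Z)).astype(np.int32)],True,(255,0,255),1)
    print(n,o,[proj(n,q).round(1).tolist() for q in P]);out.append(cr)
cv2.imwrite("pics/stir.png",np.hstack(out))
E
```

```text
yellow [ 0.386 -0.457  0.06 ] turq [ 0.55  -0.294  0.06 ]
top [ 88 207] [[132.5, 244.2], [126.2, 211.5], [93.1, 219.0], [99.1, 252.0]]
side [266 252] [[301.7, 261.2], [270.9, 266.1], [278.5, 293.1], [311.2, 287.4]]
```

View pics/stir.png

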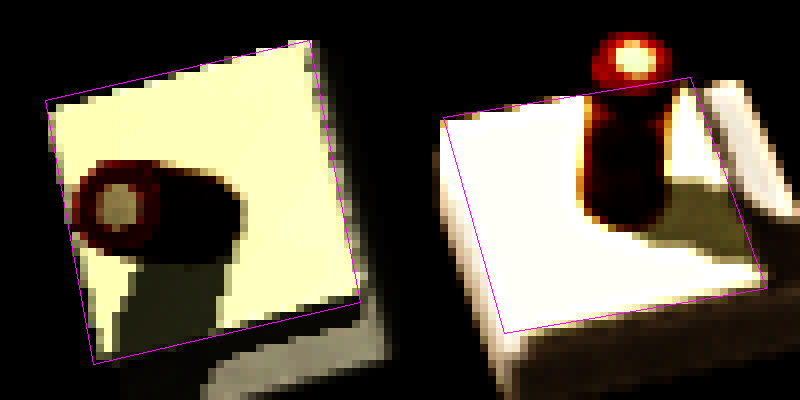

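>>> play_rows([
  [[0.8,-0.9,0,0,0,0,1],[0.8,-0.9,0,0,0,0,1],[0.8,-0.9,0,0,0,0,1],[0.8,-0.9,0,0,0,0,1],[0.36,-0.68,-0.4,0,0,0,1]],
], squeeze=30)

```text
time: 3.52
tool_pos: [0.4059, 0.3402, 0.3865]
orientation: [179.8, 0.2, 157.8]
contact_force: [-1.2, 0.5, -0.4]
opening: 0.0856
```

>>> play_rows([
  [[0,0,-0.8,0,0,0,1],[0,0,-0.8,0,0,0,1],[0,0,-0.6,0,0,0,1],[0,0,-0.3,0,0,0,1],[0,0,0,0,0,0,1]],
])

```text
time: 4.15
tool_pos: [0.4035, 0.3418, 0.259]
orientation: [-179.9, -0.1, 157.9]
contact_force: [-0.0, 0.5, 0.3]
opening: 0.0855
```

>>> play_rows([
  [[0,0,0,0,0,0,0],[0,0,0,0,0,0,0],[0,0,0,0,0,0,0],[0,0,0,0,0,0,0],[0,0,0,0,0,0,0]],
])

```text
time: 4.78
tool_pos: [0.4041, 0.3421, 0.2608]
orientation: [179.9, 0.1, 157.9]
contact_force: [-0.2, -1.3, 5.8]
opening: 0.0321
```

>>> play_rows([
  [[0,0,0.3,0,0,0,0],[0,0,0.7,0,0,0,0],[0.6,-0.7,0.2,0,0,-0.5,0],[0.8,-0.9,0,0,0,-1,0],[0.8,-0.9,0,0,0,-1,0]],
])

```text
time: 5.4
tool_pos: [0.5148, 0.2159, 0.3212]
orientation: [179.9, 0.1, 145.3]
contact_force: [1.6, 0.7, -0.3]
opening: 0.0317
```

>>> play_rows([
  [[0.8,-0.9,0,0,0,-1,0],[0.6,-0.8,0,0,0,-1,0],[0.3,-0.38,-0.5,0,0,-0.5,0],[0,0,-0.6,0,0,0,0],[0,0,-0.6,0,0,0,0]],
])

```text
time: 6.02
tool_pos: [0.5992, 0.1123, 0.2347]
orientation: [180.0, 0.0, 132.8]
contact_force: [0.0, -0.6, -0.7]
opening: 0.0319
```

```bash
python3 - <<'E'
from h import *
for n in("top","side"):
    im=optics.get_image(n);cv2.imwrite(f"pics/{n}1.png",im[:,:,::-1])
a=cv2.imread("pics/top1.png")[100:300,60:430];b=cv2.imread("pics/side1.png")[90:350,150:500]
b=cv2.resize(b,(370,275));cv2.imwrite("pics/c1.png",np.vstack([a,b]))
print({k:np.round(v,3).tolist() for k,v in robot.get_obs().items() if k in("time","tool_pos","contact_force","opening")})
E
```

```text
{'time': 6.125, 'tool_pos': [0.597, 0.113, 0.231], 'contact_force': [0.042, 0.428, -0.909], 'opening': 0.032}
```

View pics/c1.png

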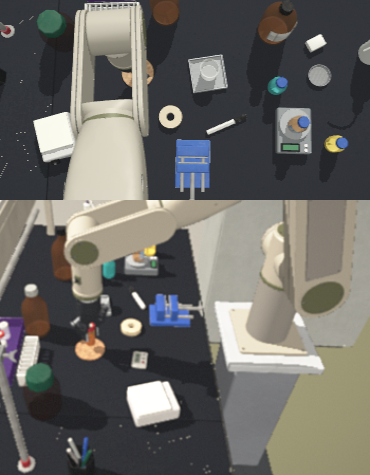

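>>> play_rows([
  [[0,0,-0.3,0,0,0,0],[0,0,-0.15,0,0,0,0],[0,0,-0.03,0,0,0,0],[0,0,-0.02,0,0,0,0],[0,0,0,0,0,0,0]],
])

```text
time: 6.75
tool_pos: [0.599, 0.113, 0.2102]
orientation: [180.0, 0.0, 132.9]
contact_force: [-0.8, 0.2, -0.9]
opening: 0.0324
```

>>> play_rows([
  [[0,0,-0.05,0,0,0,0],[0,0,-0.03,0,0,0,0],[0,0,0,0,0,0,0]],
])

```text
time: 7.12
tool_pos: [0.599, 0.1129, 0.2068]
orientation: [180.0, 0.0, 132.9]
contact_force: [-3.7, -0.0, 8.8]
opening: 0.032
```

>>> play_rows([
  [[0,0,0,0,0,0,1],[0,0,0,0,0,0,1],[0,0,0,0,0,0,1],[0,0,0,0,0,0,1],[0,0,0.3,0,0,0,1]],
])

```text
time: 7.75
tool_pos: [0.5979, 0.1128, 0.2196]
orientation: [-179.9, -0.1, 132.9]
contact_force: [0.2, -0.0, -0.7]
opening: 0.0855
```

>>> play_rows([
  [[0,0,0.7,0,0,0,1],[0,0,1,0,0,0,1],[0,-0.6,0,0,0,-1,1],[0,-0.9,0,0,0,-1,1],[0,-0.9,0,0,0,-1,1]],
])

```text
time: 8.38
tool_pos: [0.5989, -0.008, 0.3074]
orientation: [179.9, 0.1, 117.8]
contact_force: [0.4, 0.2, -0.7]
opening: 0.0853
```

>>> play_rows([
  [[0,-0.9,0,0,0,-1,1],[0,-0.7,0,0,0,-1,1],[0,-0.3,-0.5,0,0,-0.5,1],[0,0,-0.6,0,0,0,1],[0,0,0,0,0,0,1]],
])

```text
time: 9.0
tool_pos: [0.5975, -0.1021, 0.2488]
orientation: [-179.8, -0.1, 105.4]
contact_force: [-1.2, -0.6, 0.5]
opening: 0.0853
```

>>> play_rows([
  [[0,0,-0.5,0,0,0,1],[0,0,-0.3,0,0,0,1],[0,0,-0.14,0,0,0,1],[0,0,0,0,0,0,1],[0,0,0,0,0,0,0.5]],
], squeeze=22)

```text
time: 9.62
tool_pos: [0.5992, -0.1021, 0.2047]
orientation: [179.9, 0.0, 105.4]
contact_force: [0.3, 0.4, 0.4]
opening: 0.0697
```

>>> play_rows([
  [[0,0,0,0,0,0,0.3],[0,0,0,0,0,0,0],[0,0,0,0,0,0,0],[0,0,0,0,0,0,0],[0,0,0,0,0,0,0]],
])

```text
time: 10.25
tool_pos: [0.5993, -0.1022, 0.2047]
orientation: [179.9, 0.0, 105.4]
contact_force: [0.6, 0.8, 5.7]
opening: 0.0559
```

>>> play_rows([
  [[0,0,0.3,0,0,0,0],[0,0,0.7,0,0,0,0],[0,0,1,0,0,0,0],[-0.2,0.5,0.4,0,0,0,0],[-0.4,0.9,0,0,0,0,0]],
])

```text
time: 10.88
tool_pos: [0.5695, -0.0326, 0.3275]
orientation: [179.7, 0.1, 105.3]
contact_force: [0.7, 0.8, -1.1]
opening: 0.0558
```

>>> play_rows([
  [[-0.4,0.95,0,0,0,0,0],[-0.4,0.95,0,0,0,0,0],[-0.4,0.95,0,0,0,0,0],[-0.4,0.95,0,0,0,0,0],[-0.4,0.95,0,0,0,0,0]],
])

```text
time: 11.5
tool_pos: [0.4677, 0.2067, 0.3244]
orientation: [180.0, 0.0, 105.4]
contact_force: [0.2, -0.1, -1.0]
opening: 0.056
```

>>> play_rows([
  [[-0.4,0.95,0,0,0,0,0],[-0.4,0.9,0,0,0,0,0],[-0.26,0.6,0,0,0,0,0],[-0.1,0.24,-0.4,0,0,0,0],[0,0,-0.5,0,0,0,0]],
])

```text
time: 12.12
tool_pos: [0.4103, 0.3411, 0.2795]
orientation: [179.9, -0.0, 105.5]
contact_force: [0.8, -0.8, -0.5]
opening: 0.056
```

```bash
python3 - <<'E'
from h import *
im=optics.get_image("side");cv2.imwrite("pics/s2.png",cv2.resize(im[120:320,150:400,::-1],None,fx=3,fy=3,interpolation=cv2.INTER_CUBIC))
print({k:np.round(v,4).tolist() for k,v in robot.get_obs().items() if k in("time","tool_pos","contact_force","opening")})
E
```

```text
{'time': 12.175, 'tool_pos': [0.4092, 0.3397, 0.2751], 'contact_force': [-2.5585, -1.6823, -3.3924], 'opening': 0.056}
```

View pics/s2.png

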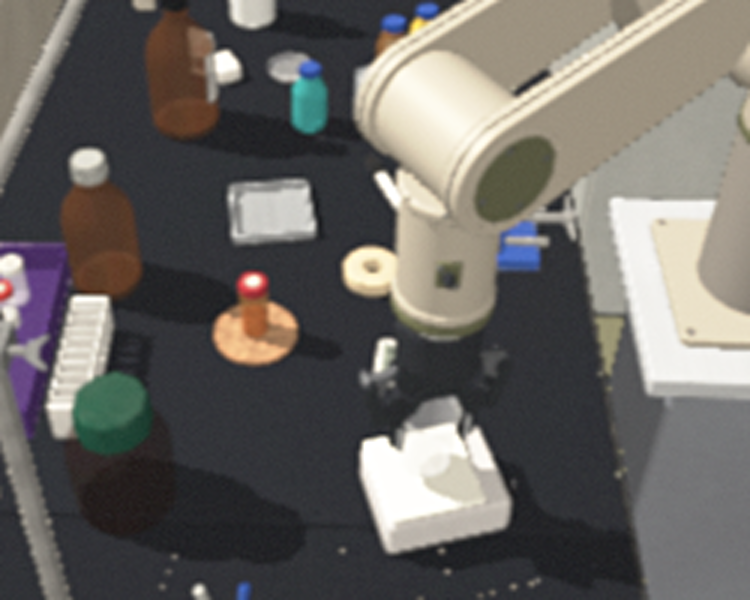

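>>> play_rows([
  [[0,0,-0.2,0,0,0,0],[0,0,-0.1,0,0,0,0],[0,0,-0.05,0,0,0,0],[0,0,-0.02,0,0,0,0],[0,0,0,0,0,0,0]],
])

```text
time: 12.8
tool_pos: [0.411, 0.34, 0.2608]
orientation: [180.0, -0.0, 105.4]
contact_force: [0.6, 0.4, 0.5]
opening: 0.0561
```

>>> play_rows([
  [[0,0,-0.03,0,0,0,0],[0,0,0,0,0,0,0]],
])

```text
time: 13.05
tool_pos: [0.4112, 0.3403, 0.2604]
orientation: [179.9, -0.0, 105.4]
contact_force: [-1.6, -1.6, 9.2]
opening: 0.056
```

>>> play_rows([
  [[0,0,0,0,0,0,1],[0,0,0,0,0,0,1],[0,0,0,0,0,0,1],[0,0,0,0,0,0,1],[0,0,0.3,0,0,0,1]],
])

```text
time: 13.68
tool_pos: [0.4102, 0.3395, 0.2728]
orientation: [-179.8, 0.1, 105.4]
contact_force: [-0.4, -0.0, 0.4]
opening: 0.0851
```

>>> play_rows([
  [[0,0,0.7,0,0,0,1],[0,0,1,0,0,0,1],[0.1,-0.5,0.2,0,0,-0.8,1],[0.05,-0.9,0,0,0,-1,1],[0.05,-0.95,0,0,0,-1,1]],
])

```text
time: 14.3
tool_pos: [0.4208, 0.2215, 0.3703]
orientation: [179.9, -0.0, 91.3]
contact_force: [1.0, -0.0, -0.1]
opening: 0.0853
```

>>> play_rows([
  [[0.05,-0.95,0,0,0,-1,1],[0.05,-0.95,0,0,0,-1,1],[0.05,-0.95,0,0,0,-1,1],[0.05,-0.95,0,0,0,-1,1],[0.05,-0.95,0,0,0,-1,1]],
])

```text
time: 14.92
tool_pos: [0.4331, -0.0166, 0.3701]
orientation: [179.9, -0.0, 66.2]
contact_force: [1.2, 0.4, 0.0]
opening: 0.0854
```

>>> play_rows([
  [[0.05,-0.95,0,0,0,-1,1],[0.05,-0.95,0,0,0,-1,1],[0,-0.95,0,0,0,0,1],[0,-0.95,0,0,0,0,1],[0,-0.95,0,0,0,0,1]],
])

```text
time: 15.55
tool_pos: [0.4381, -0.2542, 0.3701]
orientation: [179.9, -0.0, 56.4]
contact_force: [1.5, -0.2, 0.4]
opening: 0.0849
```

>>> play_rows([
  [[0.05,-0.8,0,0,0,0,1],[0.02,-0.6,0,0,0,0,1],[0,-0.6,0,0,0,0,1],[0,0,0,0,0,0,1],[0,0,0,0,0,0,1]],
])

```text
time: 16.18
tool_pos: [0.4418, -0.3522, 0.3693]
orientation: [180.0, -0.0, 56.4]
contact_force: [0.9, 0.9, 0.6]
opening: 0.0848
```

```bash
python3 - <<'E'
from h import *
from fit import *
print({k:np.round(v,4).tolist() for k,v in robot.get_obs().items() if k in("time","tool_pos","orientation","qpos","contact_force","opening")})
for n in("top","side"):
    im=optics.get_image(n);cv2.imwrite(f"pics/{n}3.png",im[:,:,::-1])
k="beaker";ms={n:pick(n,k,proj(n,(.411,.34,.095))) for n in("top","side")};ms={n:m for n,m in ms.items() if m is not None}
print(list(ms),[np.round(x,4) for x in fit(M[k],ms,[.411,.34,.06,0],[0,1])] if ms else 0)
a=cv2.imread("pics/top3.png");b=cv2.imread("pics/side3.png")
Z=lambda i,x,y,w,h:cv2.resize(i[y:y+h,x:x+w],(390,300),interpolation=cv2.INTER_CUBIC)
cv2.imwrite("pics/c3.png",np.vstack([np.hstack([Z(a,85,200,65,50),Z(b,265,240,65,50)]),np.hstack([Z(a,300,170,130,100),Z(b,220,90,130,100)])]))
E
```

```text
{'time': 16.175, 'qpos': [-43.7691, 3.1473, 93.5763, 0.0213, 83.2669, -10.155], 'tool_pos': [0.4418, -0.3522, 0.3693], 'orientation': [179.987, -0.0191, 56.3834], 'contact_force': [0.8921, 0.9421, 0.5531], 'opening': 0.0848}
['top', 'side'] [array([0.4121, 0.3396, 0.06  , 0.    ]), array([0.9222, 0.9289])]
```

View pics/c3.png

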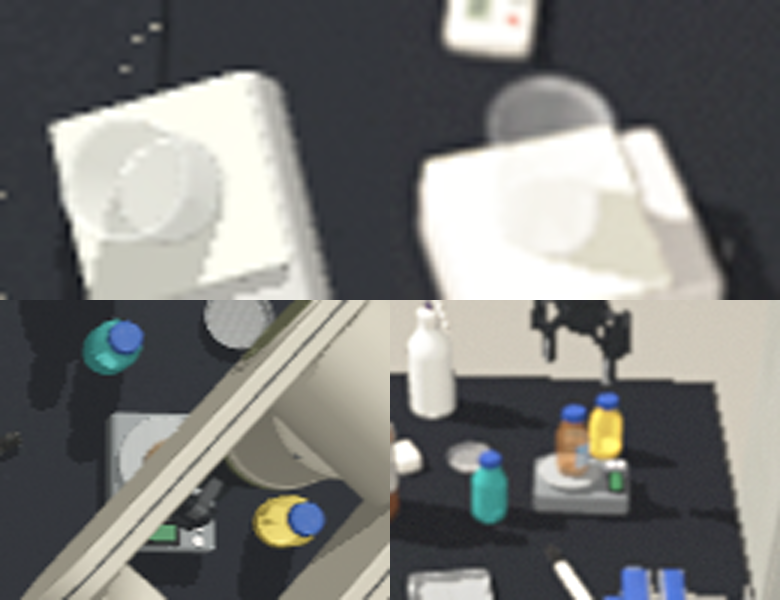

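>>> play_rows([
  [[0,0,-0.7,0,0,0,1],[0,0,-0.7,0,0,0,1],[0,0,-0.5,0,0,0,1],[0,0,-0.3,0,0,0,1],[0,0,-0.14,0,0,0,1]],
], squeeze=45)

```text
time: 17.0
tool_pos: [0.4418, -0.3522, 0.2512]
orientation: [-180.0, -0.0, 56.4]
contact_force: [-0.4, -0.3, 0.3]
opening: 0.0852
```

>>> play_rows([
  [[0,0,0,0,0,0,0.5],[0,0,0,0,0,0,0],[0,0,0,0,0,0,0],[0,0,0,0,0,0,0],[0,0,0,0,0,0,0]],
])

```text
time: 17.62
tool_pos: [0.4423, -0.3531, 0.2533]
orientation: [179.9, 0.0, 56.4]
contact_force: [-0.5, 0.7, 6.4]
opening: 0.0457
```

>>> play_rows([
  [[0,0,0.3,0,0,0,0],[0,0,0.7,0,0,0,0],[0,0,0.8,0,0,0,0],[0.2,0.3,0.3,0,0,0,0],[0.4,0.65,0,0,0,0,0]],
])

```text
time: 18.25
tool_pos: [0.4723, -0.305, 0.3587]
orientation: [179.8, 0.0, 56.3]
contact_force: [0.4, -0.0, -0.9]
opening: 0.0458
```

>>> play_rows([
  [[0.5,0.8,0,0,0,0,0],[0.5,0.8,0,0,0,0,0],[0.5,0.8,0,0,0,0,0],[0.5,0.8,0,0,0,0,0],[0.35,0.6,0,0,0,0,0]],
])

```text
time: 18.88
tool_pos: [0.5899, -0.112, 0.3559]
orientation: [-179.9, -0.0, 56.5]
contact_force: [0.6, 0.6, -0.8]
opening: 0.0458
```

>>> play_rows([
  [[0.17,0.29,-0.3,0,0,0,0],[0,0,-0.7,0,0,0,0],[0,0,-0.7,0,0,0,0],[0,0,-0.6,0,0,0,0],[0,0,-0.4,0,0,0,0]],
])

```text
time: 19.5
tool_pos: [0.5964, -0.1004, 0.2184]
orientation: [-179.8, 0.1, 56.4]
contact_force: [-0.6, 0.1, -0.6]
opening: 0.0461
```

```bash
python3 - <<'E'
from h import *
im=optics.get_image("side");cv2.imwrite("pics/s4.png",cv2.resize(im[110:260,190:340,::-1],None,fx=4,fy=4,interpolation=cv2.INTER_CUBIC))
print({k:np.round(v,4).tolist() for k,v in robot.get_obs().items() if k in("time","tool_pos","contact_force","opening")})
E
```

```text
{'time': 19.55, 'tool_pos': [0.5957, -0.1002, 0.2162], 'contact_force': [-2.1995, 0.4575, -2.1505], 'opening': 0.0456}
```

View pics/s4.png

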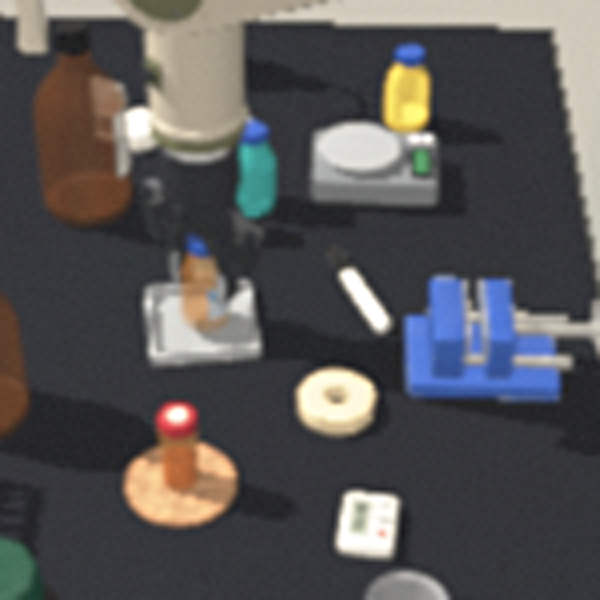

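>>> play_rows([
  [[0,0,-0.1,0,0,0,0],[0,0,-0.1,0,0,0,0],[0,0,-0.04,0,0,0,0],[0,0,0,0,0,0,0],[0,0,0,0,0,0,0]],
])

```text
time: 20.18
tool_pos: [0.598, -0.1007, 0.2102]
orientation: [180.0, -0.0, 56.4]
contact_force: [0.1, 0.6, -1.7]
opening: 0.0458
```

>>> play_rows([
  [[0,0,-0.04,0,0,0,0],[0,0,-0.02,0,0,0,0],[0,0,0,0,0,0,0]],
])

```text
time: 20.55
tool_pos: [0.5983, -0.1006, 0.2092]
orientation: [179.9, -0.0, 56.4]
contact_force: [-6.4, 1.6, 17.0]
opening: 0.0456
```

>>> play_rows([
  [[0,0,0.02,0,0,0,1],[0,0,0,0,0,0,1],[0,0,0,0,0,0,1],[0,0,0,0,0,0,1],[0,0,0.3,0,0,0,1]],
])

```text
time: 21.18
tool_pos: [0.5969, -0.1004, 0.2215]
orientation: [-179.8, 0.1, 56.4]
contact_force: [-0.3, 0.5, 0.2]
opening: 0.085
```

>>> play_rows([
  [[0,0,0.7,0,0,0,1],[0,0,0.98,0,0,0,1],[0,0.6,0,0,0,0,1],[0,0.9,0,0,0,0,1],[0,0.9,0,0,0,0,1]],
])

```text
time: 21.8
tool_pos: [0.5979, 0.0203, 0.3083]
orientation: [179.9, -0.1, 56.3]
contact_force: [-0.1, 0.7, -0.3]
opening: 0.0856
```

>>> play_rows([
  [[0.02,0.9,0,0,0,0,1],[0,0.7,0,0,0,0,1],[0,0.27,0,0,0,0,1],[0,0,0,0,0,0,1],[0,0,0,0,0,0,1]],
])

```text
time: 22.42
tool_pos: [0.5989, 0.1118, 0.3069]
orientation: [180.0, 0.0, 56.3]
contact_force: [0.6, -0.2, -0.9]
opening: 0.0854
```

```bash
cat > chk.py <<'E'
from fit import *
import sys
T=dict(bottle=(.598,-.1005,.004),beaker=(.411,.34,.06),amber_vial=eval(sys.argv[1]))
print({k:np.round(v,4).tolist() for k,v in robot.get_obs().items() if k in("time","tool_pos","contact_force","opening")})
for n in("top","side"):
    im=optics.get_image(n);cv2.imwrite(f"pics/{n}_{sys.argv[2]}.png",im[:,:,::-1])
for k,p in T.items():
    ms={n:pick(n,k,proj(n,(p[0],p[1],p[2]+.045))) for n in("top","side")};ms={n:m for n,m in ms.items() if m is not None}
    if ms: print(k,list(ms),[np.round(x,4).tolist() for x in fit(M[k],ms,[*p,0],[0,1,2] if len(ms)>1 else [0,1])])
E
python3 chk.py "(.599,.113,.006)" 5
```

```text
{'time': 22.425, 'tool_pos': [0.5989, 0.1118, 0.3069], 'contact_force': [0.5547, -0.2282, -0.8882], 'opening': 0.0854}
bottle ['top'] [[0.5969, -0.0992, 0.004, 0.0], [0.8711]]
beaker ['top', 'side'] [[0.4118, 0.3388, 0.0631, 0.0], [0.9145, 0.9357]]
amber_vial ['side'] [[0.5977, 0.1127, 0.006, 0.0], [0.8971]]
```

>>> play_rows([
  [[0,0.02,-0.7,0,0,0,1],[0,0,-0.7,0,0,0,1],[0,0,-0.4,0,0,0,1],[0,0,-0.2,0,0,0,1],[0,0,0,0,0,0,1]],
], squeeze=30)

```text
time: 23.45
tool_pos: [0.5988, 0.1139, 0.2066]
orientation: [-180.0, 0.0, 56.4]
contact_force: [-0.6, -0.6, 0.9]
opening: 0.0856
```

>>> play_rows([
  [[0,0,0,0,0,0,0.3],[0,0,0,0,0,0,0],[0,0,0,0,0,0,0],[0,0,0,0,0,0,0],[0,0,0,0,0,0,0]],
])

```text
time: 24.08
tool_pos: [0.5992, 0.114, 0.2076]
orientation: [179.9, -0.1, 56.4]
contact_force: [0.7, 0.2, 5.3]
opening: 0.0322
```

>>> play_rows([
  [[0,0,0.3,0,0,0,0],[0,0,0.8,0,0,0,0],[-0.3,-0.2,1,0,0,0,0],[-0.5,-0.6,0.5,0,0,0,0],[-0.6,-0.75,0,0,0,0,0]],
])

```text
time: 24.7
tool_pos: [0.5291, 0.0361, 0.3408]
orientation: [179.7, -0.2, 56.5]
contact_force: [0.7, -0.6, -0.7]
opening: 0.0324
```

>>> play_rows([
  [[-0.5,-0.9,0,0,0,0,0],[-0.4,-0.9,0,0,0,0,0],[-0.3,-0.9,0,0,0,0,0],[-0.2,-0.9,0,0,0,0,0],[-0.1,-0.9,0,0,0,0,0]],
])

```text
time: 25.32
tool_pos: [0.453, -0.1899, 0.3376]
orientation: [180.0, -0.0, 56.4]
contact_force: [0.8, -0.6, 0.3]
opening: 0.0319
```

>>> play_rows([
  [[-0.1,-0.9,0,0,0,0,0],[-0.06,-0.9,0,0,0,0,0],[0,-0.8,0,0,0,0,0],[0,-0.5,0,0,0,0,0],[0,-0.13,-0.4,0,0,0,0]],
])

```text
time: 25.95
tool_pos: [0.446, -0.3519, 0.3183]
orientation: [179.8, 0.0, 56.3]
contact_force: [0.3, 0.7, -0.4]
opening: 0.0323
```

>>> play_rows([
  [[0,0,-0.6,0,0,0,0],[0,0,-0.5,0,0,0,0],[0,0,-0.4,0,0,0,0],[0,0,0,0,0,0,0],[0,0,0,0,0,0,0]],
])

```text
time: 26.58
tool_pos: [0.4457, -0.3491, 0.2417]
orientation: [-179.9, -0.0, 56.4]
contact_force: [-3.4, 3.0, 7.5]
opening: 0.0322
```

```bash
python3 - <<'E'
from h import *
im=optics.get_image("side");cv2.imwrite("pics/s6.png",cv2.resize(im[100:200,220:340,::-1],None,fx=5,fy=5,interpolation=cv2.INTER_CUBIC))
print({k:np.round(v,4).tolist() for k,v in robot.get_obs().items() if k in("time","tool_pos","contact_force","opening")})
E
```

```text
{'time': 26.625, 'tool_pos': [0.4457, -0.3491, 0.2417], 'contact_force': [-2.9691, 2.6107, 7.1169], 'opening': 0.0319}
```

View pics/s6.png

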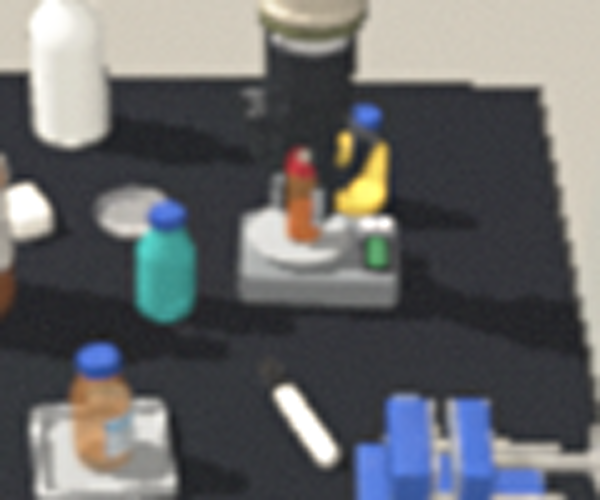

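>>> play_rows([
  [[0,0,0,0,0,0,1],[0,0,0,0,0,0,1],[0,0,0,0,0,0,1],[0,0,0,0,0,0,1],[0,0,0.3,0,0,0,1]],
])

```text
time: 27.25
tool_pos: [0.4452, -0.3496, 0.2558]
orientation: [-179.8, -0.0, 56.4]
contact_force: [0.1, -0.0, -0.3]
opening: 0.0852
```

>>> play_rows([
  [[0,0,0.7,0,0,0,1],[0,0,1,0,0,0,1],[0,0.5,0.5,0,0,0,1],[0,0.9,0,0,0,0,1],[0,0.9,0,0,0,0,1]],
])

```text
time: 27.88
tool_pos: [0.4457, -0.2342, 0.3686]
orientation: [179.9, -0.0, 56.3]
contact_force: [-0.6, 0.9, -0.4]
opening: 0.0855
```

>>> play_rows([
  [[-0.2,0.9,0,0,0,0,1],[-0.2,0.9,0,0,0,0,1],[0,0.9,0,0,0,0,1],[0,0.5,0,0,0,0,1],[0,0,0,0,0,0,1]],
])

```text
time: 28.5
tool_pos: [0.4258, -0.0738, 0.368]
orientation: [179.9, -0.0, 56.6]
contact_force: [-0.4, -0.9, -0.1]
opening: 0.0857
```

```bash
python3 chk.py "(.446,-.351,.048)" 7; python3 - <<'E'
import cv2,numpy as np
a=cv2.imread("pics/top_7.png");b=cv2.imread("pics/side_7.png")
Z=lambda i,x,y:cv2.resize(i[y:y+50,x:x+50],(260,260),interpolation=cv2.INTER_CUBIC)
cv2.imwrite("pics/c7.png",np.vstack([np.hstack([Z(a,90,210),Z(a,328,198),Z(a,243,148)]),np.hstack([Z(b,270,245),Z(b,255,117),Z(b,215,160)])]))
E
```

```text
{'time': 28.5, 'tool_pos': [0.4258, -0.0738, 0.368], 'contact_force': [-0.3855, -0.8715, -0.0898], 'opening': 0.0857}
bottle ['top', 'side'] [[0.5963, -0.0987, 0.0072, 0.0], [0.9101, 0.829]]
beaker ['top', 'side'] [[0.4131, 0.3394, 0.0653, 0.0], [0.9493, 0.8649]]
amber_vial ['top', 'side'] [[0.4401, -0.3456, 0.0436, 0.0], [0.7293, 0.488]]
```

View pics/c7.png

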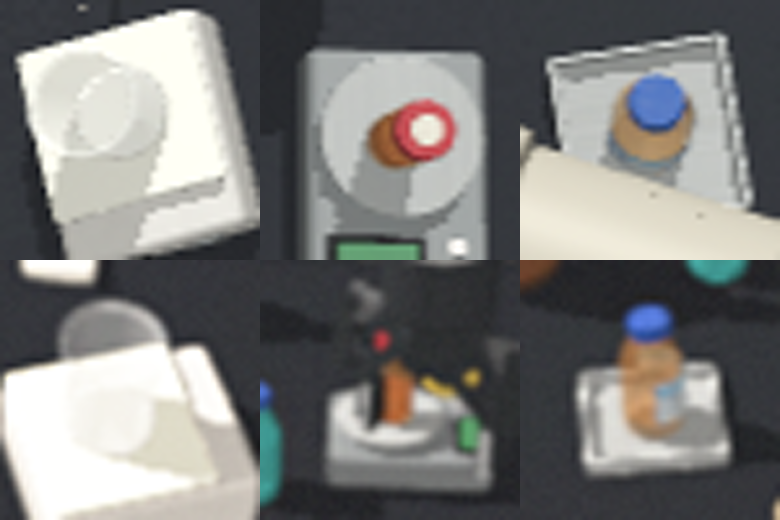

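>>> play_rows([
  [[0,0.9,0.3,0,0,0,1],[0,0.9,0.3,0,0,0,1],[0,0.9,0,0,0,0,1],[0,0.6,0,0,0,0,1],[0,0,0,0,0,0,1]],
])

```text
time: 29.52
tool_pos: [0.4257, 0.0912, 0.3966]
orientation: [-180.0, -0.0, 56.5]
contact_force: [0.5, -1.4, 0.3]
opening: 0.0855
```

```bash
python3 chk.py "(.446,-.351,.048)" 8; python3 - <<'E'
from h import *
print(atz("top",(328+167/5.2-.5,198+130/5.2-.5),.128), atz("top",(328+142/5.2-.5,198+135/5.2-.5),.048))
im=cv2.imread("pics/side_8.png");cv2.imwrite("pics/c8.png",cv2.resize(im[90:320,150:400],None,fx=2.5,fy=2.5))
E
```

```text
{'time': 29.525, 'tool_pos': [0.4257, 0.0912, 0.3966], 'contact_force': [0.4808, -1.3547, 0.2626], 'opening': 0.0855}
bottle ['top', 'side'] [[0.5965, -0.0983, 0.0075, 0.0], [0.934, 0.9281]]
beaker ['side'] [[0.4118, 0.3363, 0.06, 0.0], [0.9557]]
amber_vial ['top'] [[0.4421, -0.344, 0.048, 0.0], [0.867]]
[ 0.44207698 -0.34669591  0.128     ] [ 0.44631781 -0.35259757  0.048     ]
```

View pics/c8.png

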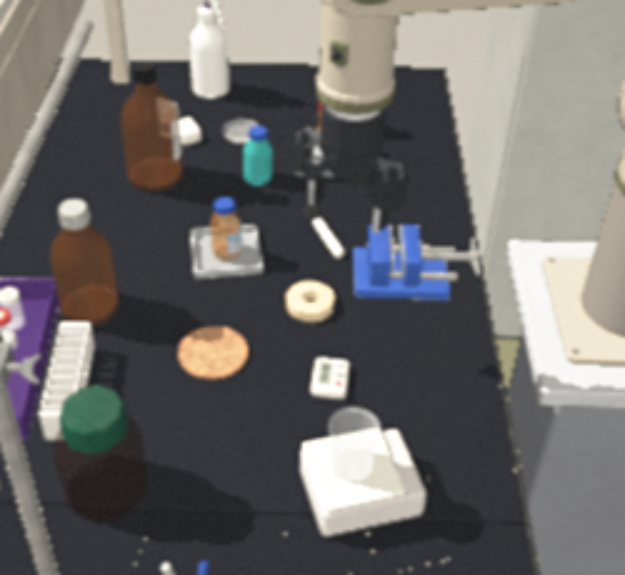

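>>> play_rows([
  [[0,0.9,0.3,0,0,0,1],[0,0.9,0.3,0,0,0,1],[-0.4,0.9,0.3,0,0,0,1],[-0.6,0.9,0,0,0,0,1],[-0.6,0.9,0,0,0,0,1]],
])

```text
time: 30.55
tool_pos: [0.3451, 0.3159, 0.442]
orientation: [180.0, -0.0, 56.3]
contact_force: [0.0, 0.6, -0.4]
opening: 0.085
```

```bash
python3 chk.py "(.442,-.346,.048)" 9; python3 - <<'E'
from h import *
th=np.linspace(0,2*np.pi,48)
out=[]
for n in("top","side"):
    c=proj(n,(.446,-.352,.07));o=np.round(c).astype(int)-20
    im=cv2.resize(cv2.imread(f"pics/{n}_9.png")[o[1]:o[1]+40,o[0]:o[0]+40],None,fx=10,fy=10,interpolation=cv2.INTER_CUBIC)
    for (x,y,z,r,col) in((.446,-.352,.048,.045,(255,0,255)),(.442,-.346,.048,.0165,(0,255,0)),(.442,-.346,.128,.0165,(0,255,0))):
        q=np.array([proj(n,(x+r*np.cos(a),y+r*np.sin(a),z)) for a in th]);cv2.polylines(im,[np.round((q-o+.5)*10).astype(np.int32)],True,col,1)
    out.append(im)
cv2.imwrite("pics/c9.png",np.hstack(out))
E
```

```text
{'time': 30.55, 'tool_pos': [0.3451, 0.3159, 0.442], 'contact_force': [0.0458, 0.6475, -0.3912], 'opening': 0.085}
bottle ['top', 'side'] [[0.5963, -0.0993, 0.008, 0.0], [0.9142, 0.8963]]
beaker ['top', 'side'] [[0.4123, 0.3387, 0.0632, 0.0], [0.6576, 0.9591]]
amber_vial ['top', 'side'] [[0.442, -0.3447, 0.0512, 0.0], [0.789, 0.9018]]
```

View pics/c9.png

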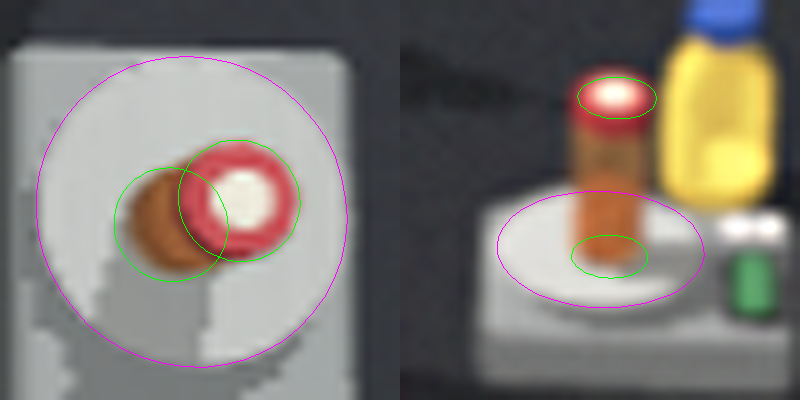

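```bash
python3 -c "
from workcell import robot
print(robot.close_job())"
```

```text
the job is handed in; nothing more can be done
None
```

I moved all three vessels to their stations and handed the job in at about 31 s of the 112 s allowed. I parked the vial on the cork mat, put the beaker on the stirrer, the bottle in the drip tray, then the vial on the balance.

Last checks, from the camera images, with the gripper open and clear of everything:

| Vessel | Distance from station centre (limit 15 mm) | Upright in the pictures |
|---|---|---|
| Beaker on stirrer | 1–2 mm | yes |
| Bottle in drip tray | about 2 mm | yes |
| Amber vial on balance | 6–8 mm | yes |

- **Heights:** the camera fits read 3–4 mm high for all three vessels, and one earlier beaker fit was about 5 mm high. I took this as fit error, because I felt each vessel touch its surface through the force readings when I set it down.
- **Vial placing:** I lowered it about 7 mm too far, pressing with roughly 7 N. It slid up in the grip and stayed upright.
- **Vial fits:** one late check of the vial fitted poorly because the gripper partly hid it. I repeated it with the arm out of the way and the fit was good.
- **Timer, tape roll and marker:** they look unmoved in the pictures, but I did not measure their positions again.

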